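# Pump up the hand pump until its indicator pin is fully out

### The job

Two hand pumps stand on the lab bench; one has its indicator pin already fully out, the other's pin is still mostly in. With the fingertips press the plunger of the pump whose pin is still in, full stroke after full stroke, letting it spring back up each time, until its pin stands fully out, then leave the plunger up. Do not touch either pin, do not work the other pump, do not lift the pumps or shove them along the bench, and leave everything else where it stands.

Things in the scene. Friction and masses are not known exactly. Their poses are not given: they have to be found in the camera images.
- pump_spent: bench hand pump whose indicator pin is still in: the one to pump. Loose, about 2.4 kg, on rubber feet; base plate 190 (x) x 100 (y) mm, its top 16 mm above the bench. Origin: centre of its underside; z up; the plunger stands 45 mm from it along its -x, the indicator pin 55 mm along its +x. The block below the plunger is 80 x 76 mm and 76 mm high, with a 38 mm collar up to 110 mm; the block round the pin is 56 x 60 mm, with a 30 mm collar up to 76 mm.
- plunger_spent_top (a point): centre of the flat top of the black mushroom head of that pump's plunger (44 mm across, 19 mm tall, on a rod with a coil spring); 156 mm above the bench when up. It is pressed straight down and this point moves with it.
- plunger_spent (a joint): that plunger's stroke in m: 0 = up at rest, 0.009 = fully down on its stop. It takes about 10 N to start it down and 13 N to reach the stop; let go, a spring brings it back up by itself.
- pin_spent: that pump's upright steel indicator pin, 16 mm across. Origin on the pin's axis, 78 mm below its top; it moves with the pin.
- pin_spent_top (a point): centre of the top of that pin: 78 mm above the bench when in (2 mm above its collar), 118 mm when fully out against its stop (40 mm out; a dark ring low on the pin then shows). It moves with the pin. Starts 0 to 8 mm out. Each full stroke of the plunger brings it out by about 8 to 11 mm, mostly while the plunger springs back up (less for shorter strokes); in between it stays where it is. Pumping on after it is out does no harm.
- pump_charged: bench hand pump of the same kind whose pin already stands fully out: leave it alone. Loose, about 2.4 kg, on rubber feet; base plate 190 (x) x 100 (y) mm, its top 16 mm above the bench. Origin: centre of its underside; z up; the plunger stands 45 mm from it along its -x, the indicator pin 55 mm along its +x. The block below the plunger is 80 x 76 mm and 76 mm high, with a 38 mm collar up to 110 mm; the block round the pin is 56 x 60 mm, with a 30 mm collar up to 76 mm.
- plunger_charged_top (a point): centre of the flat top of the black mushroom head of that pump's plunger (44 mm across, 19 mm tall, on a rod with a coil spring); 156 mm above the bench when up. It is pressed straight down and this point moves with it.
- plunger_charged (a joint): that plunger's stroke in m: 0 = up at rest, 0.009 = fully down on its stop. It takes about 10 N to start it down and 13 N to reach the stop; let go, a spring brings it back up by itself.
- pin_charged: that pump's upright steel indicator pin, 16 mm across. Origin on the pin's axis, 78 mm below its top; it moves with the pin.
- pin_charged_top (a point): centre of the top of that pin: 78 mm above the bench when in (2 mm above its collar), 118 mm when fully out against its stop (40 mm out; a dark ring low on the pin then shows). It moves with the pin. Starts fully out.
- vial: bystander, loose: small amber vial, 26 mm across, 55 mm tall, standing between the two pumps. Origin: centre of its underside.
- tipbox: bystander, loose: white box 70 x 60 x 50 mm between the far ends of the pumps. Origin: centre of its underside.
- beaker: bystander, loose: glass beaker, 76 mm across, 95 mm tall, to the left of the pumps. Origin: centre of its underside.
- tubes: bystander, loose: grey rack 50 x 130 mm with capped tubes, 86 mm tall in all, to the left of the pumps and farther out. Origin: centre of its underside.
- reagent: bystander, loose: amber reagent bottle, 72 mm across, 130 mm tall, to the right of the pumps. Origin: centre of its underside.
- tape: bystander, loose: roll of paper tape lying flat, 84 mm across, 19 mm high, to the right of the pumps and farther out. Origin: centre of its underside.
Mind the look-alikes: they are no part of the job. What is shaped like the pump_spent but pink or yellow is not meant.

How it is judged:
On the way, in this order (a step that is already met when the one before it is completed fails the run):
1. the plunger of the pump with its pin in is pressed nearly fully down (value of joint plunger_spent above 0.0065 m), for 0.02 s.
2. it has sprung back up (value of joint plunger_spent below 0.003 m), for 0.02 s.
3. its pin stands fully out and the plunger is up again (z of pin_spent_top in the frame of pump_spent above 0.114 m and value of joint plunger_spent below 0.002 m), for 0.1 s.
At the end, for the whole second after the job is handed in: The pumped pin stands out at least 36 of its 40 mm, its plunger is back up to within 2 mm, the other pump's pin is still out and its plunger up, and both pumps stand level and at rest within 25 mm of where they were (all of step 3 and z of pin_charged_top in the frame of pump_charged above 0.114 m and value of joint plunger_charged below 0.002 m and distance of each of pump_spent, pump_charged from where it was at the start of the episode below 0.025 m and angle between each of pump_spent, pump_charged's own z axis and vertical below 0.05 rad and linear speed of each of pump_spent, pump_charged below 0.02 m/s); the robot touches nothing.
It fails at once if the other pump's plunger is pressed more than 3 mm (value of joint plunger_charged above 0.003 m).
It fails at once if an indicator pin is touched with more than 0.5 N (contact force between any of the fingers, the arm and pin_spent above 0.5 N or contact force between any of the fingers, the arm and pin_charged above 0.5 N).
It fails at once if a pump is lifted more than 8 mm (height (world z) of any of pump_spent, pump_charged above 0.008 m).
It fails at once if a pump is shoved more than 25 mm (distance of any of pump_spent, pump_charged from where it was at the start of the episode above 0.025 m).
It fails at once if a bystander is moved or lifted more than 25 mm (distance of any of vial, tipbox, beaker, tubes, reagent, tape from where it was at the start of the episode above 0.025 m).
It also fails if it takes over 35 s, if anything falls off the work surface, if the arm or the gripper's body presses on something with over 40 N, if the wrist force passes 120 N, or if a joint passes its speed limit or range.

### The arm

A 6-joint arm with a two-finger parallel gripper is mounted at the origin on the work surface. World frame = base frame: x ahead of the robot, y to its left, z up, the work surface at z = 0. Lengths are in m, angles in rad, forces in N, time in s.
With the tool pointing down it reaches from about 0.325 to 0.875 m from the base axis. Payload 4.4 kg.
Tool frame: the origin (TCP) lies on the centre line of the jaws, within the pads' length; the fingertips stand 8 mm ahead of it and the grasp point (between the pads) lies 11 mm behind it (robot.tips_ahead is the distance from the TCP to the fingertips, in m); z points along the fingers, y is the direction in which the jaws open and shut (so a half turn about z gives the same grasp; the last joint's range is limited). The gripper opens to 85 mm and grips with 20 to 120 N. Pads are 22 mm wide; open, the fingers measure 114 mm over their backs; the gripper's body (76 mm by 85 mm) begins 54 mm behind the grasp point. The pads swing forward as they close: fully open they stand 13 mm farther back than shut.
Start: joints at [-1.367, 0.207, 1.542, -0, 1.393, -0.15], TCP at [0.2, -0.539, 0.239] pointing down, gripper open.
Joint ranges: [-2.73, 2.73], [-0.86, 2.22], [0.23, 2.46], [-1.11, 4.25], [0.08, 2.63], [-2.82, 2.82]. Speed limits (rad/s): [2.79, 2.79, 3.14, 3.14, 3.14, 3.14].

### API

Orientations are given as a unit quaternion [x, y, z, w].
In Python, from station import robot gives the robot as it stands.
- The arm moves only by the shell command python3 -m crank 'ROWS' [FORCE]. ROWS is JSON, a list of rows, each a list of 5 numbers: the shift along the tool's x, y, z normalised to -1 to 1, where 1 is 0.025 m, then the turn about the tool's z normalised to -1 to 1, where 1 is 5 degrees, then the opening, from 0 (shut) to 1 (fully open). A call has 1 to 10 rows; each row shifts and turns the commanded pose from where the row before left it, along the tool's axes as they then stand; what a row does not reach is not made up. A row lasts 1/12 s, in which the tool goes at most 41.7 mm and 7.16 degrees, less where a joint would pass 70% of its speed; a pose out of reach is approached as far as the arm can. A call with a number of a shift or a turn outside -1 to 1 is refused whole. A call with a gripper value outside its range is refused whole. The fingers move at their own pace and stop on an object; FORCE is the grip in N (left out, the last holds). Time passes only in rows, so rows that do not move let the fingers close. It gives the time, the measured TCP pose, the force and the opening at its end, in the units of the state.
- robot.observe(): the state, without advancing time (a new reading comes with each control period).
- robot.capture(name): name is "scene" or "top"; returns a dict with "color" (480x640x3 uint8, red, green, blue), "fx", "fy", "cx", "cy" (pixels), "camera_from_world" (4x4, takes a point from world to camera coordinates). Camera axes: x right, y down, z forward; pixel columns grow to the right and rows downward; lengths in m; the calibration is good to about 2 mm. A picture is of the moment at which its call begins. There is no depth.
- robot.sign_off(): hands the job in, once; it reports no verdict.
The state is a dict: "time_s": time; "joint_pos": joint angles; "dq": joint speeds; "tau": joint torques, N m; "tool_pos": TCP position; "tcp_rot": TCP orientation; "ft_force": force on the tool from outside, world axes, zero at the start; "torque": the same for the moment, N m; "gripper_width": opening from 0.0 (shut) to 1.0 (fully open).
Only numpy, scipy, OpenCV 4.12 (cv2) and the standard library are available. Lean on these libraries where they do the work, as an engineer would, in place of code of your own. Each camera call takes 0.05 s, during which the arm holds its last target. There are 200 camera calls.

## Working session

There is one attempt and no reset: what is moved stays moved. The work goes in short steps, Python scripts to look and compute and a shell command to move; the robot and the scene stay as the last step left them, time stands still between calls to the robot, and variables do not carry over. Pictures are saved under pics/ and viewed, about 8 in all and at most 12, crops included, and the job is handed in when it is done.

```bash
mkdir -p pics; cat > h.py <<'E'
import numpy as np,cv2
from station import robot
def cap(n,f):
    c=robot.capture(n); cv2.imwrite(f'pics/{f}.png',c['color'][:,:,::-1]); 
    np.savez(f'pics/{f}.npz',**c); return c
def ray(c,u,v,z):
    T=np.array(c['camera_from_world']);R=T[:3,:3];o=-R.T@T[:3,3]
    d=R.T@np.array([(u-c['cx'])/c['fx'],(v-c['cy'])/c['fy'],1]); return o+d*(z-o[2])/d[2]
def proj(c,p):
    q=np.array(c['camera_from_world'])@np.r_[p,1]; return q[0]/q[2]*c['fx']+c['cx'],q[1]/q[2]*c['fy']+c['cy']
E
python3 - <<'E'
from h import *
cap('scene','s0');cap('top','t0');print(robot.observe())
E
```

```text
{'time_s': 0.1, 'joint_pos': array([-1.36650778e+00,  2.07373672e-01,  1.54283599e+00,  2.29800902e-05,
        1.39352071e+00, -1.50488922e-01]), 'dq': array([-0.00278102,  0.00013886, -0.00360984,  0.00046173, -0.00052138,
       -0.00075596]), 'tau': array([-6.08434875e-04, -3.84095299e+01, -2.92549306e+01, -2.21132300e-04,
        4.88727252e-03,  1.34832305e-05]), 'tool_pos': array([ 0.19960629, -0.53851397,  0.23820799]), 'tcp_rot': array([ 9.84307630e-01,  1.76457779e-01, -1.74448957e-05, -1.06877520e-03]), 'ft_force': array([0.0967515 , 0.35782714, 0.55944056]), 'torque': array([-0.0127165 , -0.01736542,  0.04763806]), 'gripper_width': 1.0033932088049298}
```

View pics/s0.png

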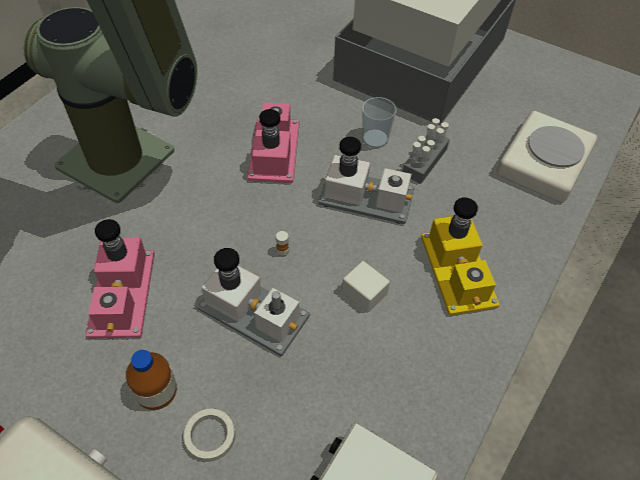

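View pics/t0.png

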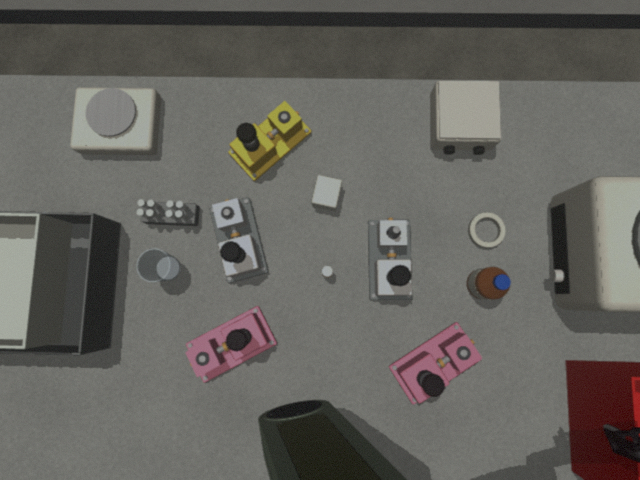

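Candidates: a white pump with its head at scene (349,146) and pin at (396,180), which looks in, and a white pump with its head at (227,258) and pin at (277,296), which stands out. The pink ones (270,118), (108,230) and the yellow one (465,208) are look-alikes. I'll measure both white pumps and confirm in a crop.

```bash
python3 - <<'E'
from h import *
S=np.load('pics/s0.npz');T=np.load('pics/t0.npz')
a=cv2.resize(S['color'][130:230,310:425],None,fx=3.4,fy=4*.85,interpolation=cv2.INTER_CUBIC)
b=cv2.resize(S['color'][240:340,195:310],None,fx=3.4,fy=3.4,interpolation=cv2.INTER_CUBIC)
cv2.imwrite('pics/crop.png',np.hstack([a,b])[:,:,::-1])
def blob(c,u,v,r=16):
    m=(c['color'].max(2)<40).astype(np.uint8)
    m=cv2.morphologyEx(m,cv2.MORPH_OPEN,np.ones((5,5),np.uint8))
    n,l,s,ce=cv2.connectedComponentsWithStats(m); k=l[v,u]; return s[k],ce[k]
def tri(p,q):
    A=[];B=[]
    for c,(u,v) in ((S,p),(T,q)):
        M=np.array(c['camera_from_world']);x=(u-c['cx'])/c['fx'];y=(v-c['cy'])/c['fy']
        for r in (M[0]-x*M[2],M[1]-y*M[2]): A.append(r[:3]);B.append(-r[3])
    X,res,*_=np.linalg.lstsq(np.array(A),np.array(B),rcond=None);return X,res
for n,p,q in (('L',(349,146),(231,252)),('R',(227,258),(399,275))):
    sp,cp=blob(S,*p);sq,cq=blob(T,*q);print(n,sp,cp,sq,cq)
    print(' ray scene',ray(S,*cp,.147),'top',ray(T,*cq,.147),'tri',tri(cp,cq))
for n,p,q in (('Lpin',(396,180),(228,212)),('Rpin',(277,296),(393,232))): print(n,tri(p,q),ray(S,*p,.08),ray(T,*q,.08))
E
```

```text
L [340 137  21  19 324] [349.83950617 145.81790123] [     0      0    640    480 301780] [318.3452747  236.76969647]
 ray scene [0.49132397 0.19424487 0.147     ] top [0.52495277 0.01375408 0.147     ] tri (array([0.53346857, 0.03100231, 0.30523058]), array([0.0026294]))
R [214 248  25  24 467] [226.06852248 259.43468951] [     0      0    640    480 301780] [318.3452747  236.76969647]
 ray scene [ 0.44937512 -0.15661733  0.147     ] top [0.52495277 0.01375408 0.147     ] tri (array([ 0.47567918, -0.05830724,  0.10086194]), array([0.0165112]))
Lpin (array([0.58819935, 0.22216287, 0.0776194 ]), array([2.80627644e-06])) [0.58971399 0.22112332 0.08      ] [0.58679258 0.22084979 0.08      ]
Rpin (array([ 0.54613159, -0.14770863,  0.09967175]), array([2.15711809e-06])) [ 0.53981195 -0.13769848  0.08      ] [ 0.54833947 -0.15134752  0.08      ]
```

View pics/crop.png

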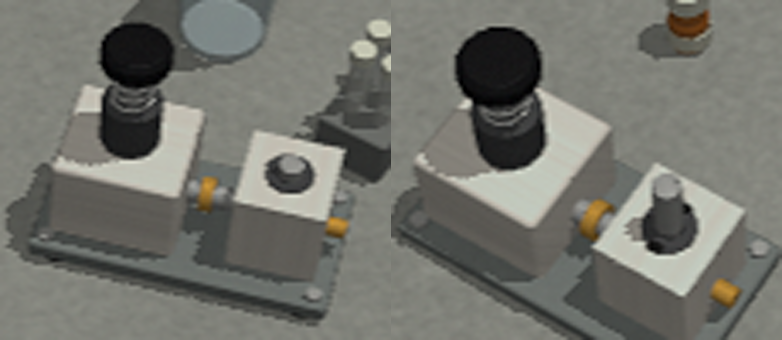

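The left white pump (scene head (350,145), pin flush at about (396,180)) is pump_spent. The right one has its pin out with the dark ring showing. Measured plunger-to-pin distance is 0.10 m, as specified. I'll move over now with the gripper shutting, at a safe height, and tighten the head estimate from the top view.

```bash
python3 - <<'E'
from h import *
T=np.load('pics/t0.npz');S=np.load('pics/s0.npz')
for c,(u,v) in((T,(231,252)),(S,(350,146))):
    g=c['color'][v-18:v+19,u-18:u+19].max(2); m=(g<35).astype(np.uint8)
    m=cv2.morphologyEx(m,cv2.MORPH_OPEN,np.ones((7,7),np.uint8))
    n,l,s,ce=cv2.connectedComponentsWithStats(m);k=1+np.argmax(s[1:,4]);p=ce[k]+[u-18,v-18]
    print(s[k],p,ray(c,*p,.147),ray(c,*p,.156))
E
python3 -m crank '[[0.88,-0.97,0,0,0],[0.88,-0.97,0,0,0],[0.88,-0.97,0,0,0],[0.88,-0.97,0,0,0],[0.88,-0.97,0,0,0],[0.88,-0.97,0,0,0],[0.88,-0.97,0,0,0],[0.88,-0.97,0,0,0],[0.88,-0.97,0,0,0],[0.88,-0.97,0,0,0]]'
```

```text
time_s: 0.93
tool_pos: [0.3218, -0.2336, 0.2389]
tcp_rot: [0.984, 0.176, -0.0, -0.0]
ft_force: [1.1, 0.4, 0.5]
gripper_width: -0.0Traceback (most recent call last):
  File "<stdin>", line 6, in <module>
    return _wrapfunc(a, 'argmax', axis=axis, out=out, **kwds)
    return bound(*args, **kwds)
ValueError: attempt to get argmax of an empty sequence
```

```bash
python3 -m crank '[[0.88,-0.97,0,0,0],[0.88,-0.97,0,0,0],[0.88,-0.97,0,0,0],[0.88,-0.97,0,0,0],[0.88,-0.97,0,0,0],[0.88,-0.97,0,0,0],[0.88,-0.97,0,0,0],[0.88,-0.97,0,0,0],[0,0,0,0,0],[0,0,0,0,0]]'
```

```text
time_s: 1.77
tool_pos: [0.4192, 0.0091, 0.2388]
tcp_rot: [0.984, 0.179, -0.001, -0.0]
ft_force: [-0.9, -0.3, 0.6]
gripper_width: 0.0
```

```bash
python3 - <<'E'
from h import *
T=np.load('pics/t0.npz');S=np.load('pics/s0.npz')
for c,(u,v) in((T,(231,252)),(S,(350,146))):
  print(c['color'][v,u])
  for th in (40,50,60):
    g=c['color'][v-22:v+23,u-22:u+23].max(2); m=(g<th).astype(np.uint8)
    m=cv2.morphologyEx(m,cv2.MORPH_OPEN,cv2.getStructuringElement(2,(11,11)))
    n,l,s,ce=cv2.connectedComponentsWithStats(m)
    if n<2: continue
    k=1+np.argmax(s[1:,4]);p=ce[k]+[u-22,v-22]
    print(th,s[k],p,ray(c,*p,.147),ray(c,*p,.156))
E
```

```text
[36 39 39]
60 [ 12  12  24  21 369] [232.2899729  252.37940379] [0.4885763  0.19211759 0.147     ] [0.48768774 0.19017391 0.156     ]
[19 19 21]
40 [ 12  13  21  19 320] [349.8625   145.815625] [0.4913591 0.1942752 0.147    ] [0.49534846 0.18633114 0.156     ]
50 [ 12  13  21  19 325] [349.96923077 145.92      ] [0.49168173 0.19414252 0.147     ] [0.49566783 0.1861998  0.156     ]
60 [ 12  13  21  19 331] [349.88519637 145.83081571] [0.49141799 0.19426365 0.147     ] [0.49540676 0.18631971 0.156     ]
```

```bash
python3 -m crank '[[0.75,-0.84,0,0,0],[0.75,-0.84,0,0,0],[0.75,-0.84,0,0,0],[0.75,-0.84,0,0,0],[0.75,-0.84,0,0,0],[0.75,-0.84,0,0,0],[0.75,-0.84,0,0,0],[0,0,0.8,0,0],[0,0,0.8,0,0],[0,0,0,0,0]]' && python3 - <<'E'
from h import *
s=cap('scene','s1');t=cap('top','t1')
a=cv2.resize(s['color'][80:230,290:440],(400,400),interpolation=2);b=cv2.resize(t['color'][180:330,160:310],(400,400),interpolation=2)
cv2.imwrite('pics/c1.png',np.hstack([a,b])[:,:,::-1])
o=robot.observe();print(o['tool_pos'],o['ft_force'],robot.tips_ahead)
E
```

```text
time_s: 2.6
tool_pos: [0.4885, 0.1893, 0.1947]
tcp_rot: [0.984, 0.176, -0.005, 0.0]
ft_force: [-1.4, 0.7, -1.0]
gripper_width: -0.003
[0.49076791 0.18967891 0.19836092] [ 0.12697009 -0.19256885 -0.41397209] 0.008
```

View pics/c1.png

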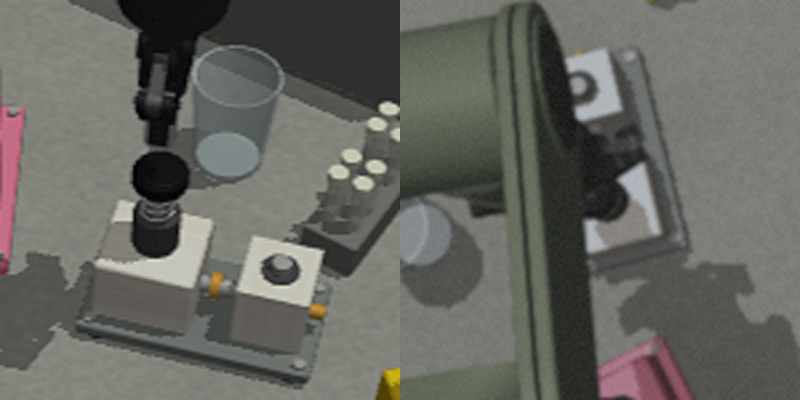

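The scene crop shows the fingertips (158,143) right above the black head (160,170), and the top crop agrees. Pin still in. Descending gently while reading force.

```bash
python3 -m crank '[[0.05,-0.1,0.7,0,0],[0,0,0.5,0,0],[0,0,0.2,0,0],[0,0,0,0,0]]'; python3 -m crank '[[0,0,0.15,0,0],[0,0,0.1,0,0],[0,0,0,0,0]]';python3 -m crank '[[0,0,0.1,0,0],[0,0,0.1,0,0],[0,0,0,0,0]]'
```

```text
time_s: 3.03
tool_pos: [0.492, 0.1931, 0.1647]
tcp_rot: [0.984, 0.176, 0.0, 0.0]
ft_force: [-0.2, 0.0, -0.6]
gripper_width: 0.002
time_s: 3.28
tool_pos: [0.4929, 0.1935, 0.1605]
tcp_rot: [0.984, 0.176, 0.001, 0.0]
ft_force: [-2.3, -1.7, 4.6]
gripper_width: 0.0
time_s: 3.53
tool_pos: [0.493, 0.1935, 0.1561]
tcp_rot: [0.984, 0.176, 0.001, 0.0]
ft_force: [-2.9, -2.5, 8.5]
gripper_width: 0.002
```

```bash
python3 -m crank '[[0,0,0.2,0,0],[0,0,0.1,0,0],[0,0,0,0,0]]'; python3 -m crank '[[0,0,0.2,0,0],[0,0,0,0,0]]'; python3 -m crank '[[0,0,0.2,0,0],[0,0,0,0,0]]'
```

```text
time_s: 3.78
tool_pos: [0.4933, 0.1936, 0.1547]
tcp_rot: [0.984, 0.177, 0.002, 0.001]
ft_force: [-17.5, -6.3, 40.0]
gripper_width: 0.005
time_s: 3.95
tool_pos: [0.4937, 0.1937, 0.1546]
tcp_rot: [0.984, 0.177, 0.002, 0.001]
ft_force: [-27.6, -8.9, 64.4]
gripper_width: -0.0
time_s: 4.12
tool_pos: [0.4939, 0.1938, 0.1543]
tcp_rot: [0.984, 0.177, 0.002, 0.001]
ft_force: [-39.1, -11.9, 88.7]
gripper_width: -0.001
```

The stop was reached (40 N at 0.75 units of press, so no more than that is needed). Releasing, then stroking.

```bash
python3 -m crank '[[0,0,-0.6,0,0],[0,0,-0.6,0,0],[0,0,0,0,0],[0,0,0,0,0],[0,0,0,0,0],[0,0,0.4,0,0],[0,0,0.35,0,0],[0,0,0,0,0],[0,0,0,0,0]]'
```

```text
time_s: 4.87
tool_pos: [0.4923, 0.194, 0.1547]
tcp_rot: [0.984, 0.177, -0.0, 0.0]
ft_force: [-20.4, -6.1, 49.5]
gripper_width: -0.001
```

```bash
python3 -m crank '[[0,0,-0.85,0,0],[0,0,0,0,0],[0,0,0,0,0],[0,0,0,0,0],[0,0,0.45,0,0],[0,0,0.4,0,0],[0,0,0,0,0],[0,0,0,0,0]]'; python3 -m crank '[[0,0,-0.85,0,0],[0,0,0,0,0],[0,0,0,0,0],[0,0,0,0,0],[0,0,0.45,0,0],[0,0,0.4,0,0],[0,0,0,0,0],[0,0,0,0,0]]'; python3 -m crank '[[0,0,-0.85,0,0],[0,0,0,0,0],[0,0,0,0,0],[0,0,0,0,0],[0,0,0.45,0,0],[0,0,0.4,0,0],[0,0,0,0,0],[0,0,0,0,0]]';python3 -m crank '[[0,0,-0.85,0,0],[0,0,0,0,0],[0,0,0,0,0],[0,0,0,0,0],[0,0,0,0,0]]'; python3 - <<'E'
from h import *
s=cap('scene','s2');cv2.imwrite('pics/c2.png',cv2.resize(s['color'][80:230,290:440],(500,500),interpolation=2)[:,:,::-1])
E
```

```text
time_s: 5.53
tool_pos: [0.492, 0.194, 0.1546]
tcp_rot: [0.984, 0.177, -0.001, 0.0]
ft_force: [-21.0, -6.2, 51.7]
gripper_width: -0.002
time_s: 6.2
tool_pos: [0.4918, 0.1939, 0.1547]
tcp_rot: [0.984, 0.177, -0.001, 0.0]
ft_force: [-21.8, -4.7, 52.3]
gripper_width: 0.001
time_s: 6.87
tool_pos: [0.4917, 0.1939, 0.1546]
tcp_rot: [0.984, 0.177, -0.001, 0.0]
ft_force: [-22.7, -5.9, 53.3]
gripper_width: 0.002
time_s: 7.28
tool_pos: [0.4901, 0.1935, 0.1652]
tcp_rot: [0.984, 0.176, -0.003, 0.0]
ft_force: [1.0, -0.0, 0.8]
gripper_width: 0.002
```

View pics/c2.png

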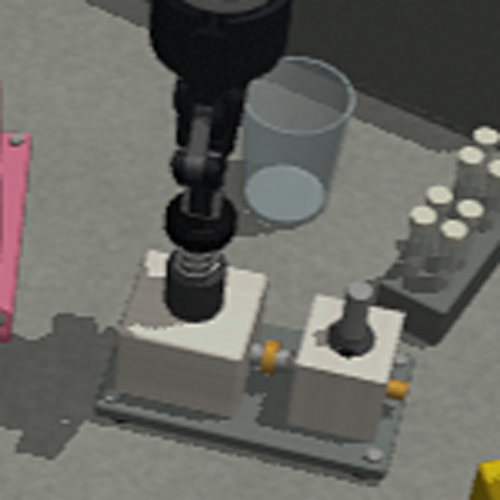

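The pin now stands well out (top at crop (360,290), dark ring low) and the pump hasn't moved. Two more strokes to be sure (harmless), then retreat straight up.

```bash
python3 -m crank '[[0,0,0.45,0,0],[0,0,0.4,0,0],[0,0,0,0,0],[0,0,0,0,0],[0,0,-0.85,0,0],[0,0,0,0,0],[0,0,0,0,0],[0,0,0,0,0]]'; python3 -m crank '[[0,0,0.45,0,0],[0,0,0.4,0,0],[0,0,0,0,0],[0,0,0,0,0],[0,0,-0.85,0,0],[0,0,0,0,0],[0,0,0,0,0],[0,0,0,0,0]]'; python3 -m crank '[[0,0,-0.6,0,0],[0,0,-0.9,0,0],[0,0,-0.9,0,0],[0,0,-0.9,0,0],[0,0,0,0,0],[0,0,0,0,0],[0,0,0,0,0],[0,0,0,0,0],[0,0,0,0,0]]'; python3 - <<'E'
from h import *
s=cap('scene','s3');S=np.load('pics/s0.npz')
k=lambda c:cv2.resize(c['color'][80:345,195:440],(400,433),interpolation=2)
cv2.imwrite('pics/c3.png',np.hstack([k(S),k(s)])[:,:,::-1])
# expected pixel of pin top, pump axis from head (.490,.193) to pin (.588,.221)
for z in (.078,.108,.114,.118): print(z,np.round(proj(s,[.588,.2215,z]),1))
E
```

```text
time_s: 8.0
tool_pos: [0.4909, 0.1937, 0.1664]
tcp_rot: [0.984, 0.176, -0.001, 0.0]
ft_force: [-0.7, 0.8, -0.6]
gripper_width: -0.001
time_s: 8.67
tool_pos: [0.4904, 0.1936, 0.1657]
tcp_rot: [0.984, 0.176, -0.002, 0.0]
ft_force: [0.6, 0.5, -0.1]
gripper_width: 0.004
time_s: 9.42
tool_pos: [0.4906, 0.1936, 0.2482]
tcp_rot: [0.984, 0.176, -0.002, 0.0]
ft_force: [-0.6, -0.4, -1.1]
gripper_width: 0.0
0.078 [395.2 180.2]
0.108 [397.  170.3]
0.114 [397.4 168.3]
0.118 [397.6 166.9]
```

View pics/c3.png

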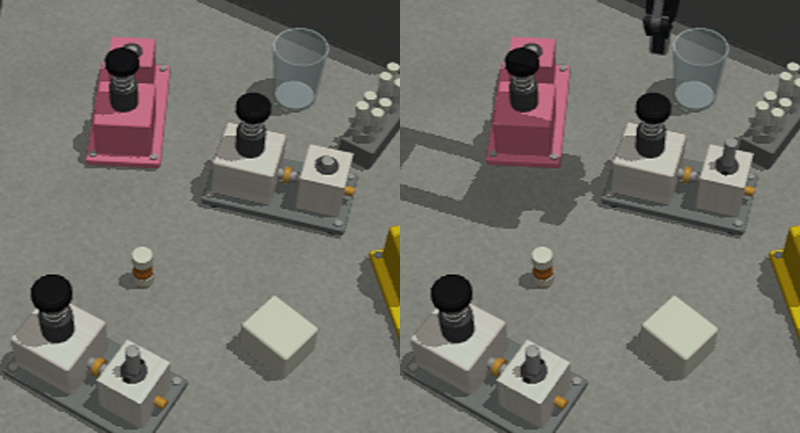

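After: the pin top at crop (730,142) maps to scene (397,167), which fits z ≈ 0.118 (fully out). The plunger is up, nothing else moved, and the tool is clear.

```bash
python3 -c "
from station import robot
print(robot.sign_off())"
```

```text
the job is handed in; nothing more can be done
None
```

I pumped the left white pump, the one whose pin was still in, with seven full strokes using the closed fingertips. I then pulled straight up and handed the job in at about 9.5 s; no verdict is reported.

**Last checks:**
- **Pumped pin:** its top sits at scene pixel (397,167). That matches a height of 0.118 m, so it is fully out.
- **Plunger and tool:** the plunger is up, and the tool is about 80 mm above it with wrist force close to zero.
- **Everything else in view:** the other white pump, vial, tip box and beaker look unmoved in the before/after crop. The reagent bottle and tape were outside that crop, so I did not check them, and only part of the tube rack shows.

**Pressing force:** the first stroke was pressed harder than needed, to about 89 N vertically (roughly 98 N in all) against the 120 N wrist limit. That was fingertip contact on the plunger head. I eased the later strokes to about 50 N.

No check failed. The only disagreement was about 3 mm between the two cameras on the plunger head's position.

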